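# Mark an order ready

### The arm

A 7-joint arm with a two-finger parallel gripper is mounted at the origin on a cart in front of the work surface, level with it; the furniture and walls round the work are solid. World frame = base frame: x ahead of the robot, y to its left, z up, the work surface at z = 0. Lengths are in m, angles in rad, forces in N, time in s.
With the tool pointing down it reaches from about 0.4 to 0.85 m from the base axis. Payload 10.4 kg.
Tool frame: the origin (TCP) lies midway between the tips of the shut fingers; the grasp point (between the pads) lies 19 mm behind it; z points along the fingers, y is the line along which they close (so a half turn about z gives the same grasp; the last joint's range is limited). The gripper opens to 85 mm and grips with 20 to 120 N. Pads are 22 mm wide; open, the fingers measure 114 mm over their backs; the gripper's body (76 mm by 85 mm) begins 54 mm behind the grasp point. The pads swing forward as they close: fully open they stand 13 mm farther back than shut.
Start: joints at [-1.206, 0.332, -0.065, 1.46, 0.022, 1.35, -0.088], TCP at [0.236, 0.579, 0.231] pointing down, gripper open.
Joint ranges: [-2.6, 2.6], [-0.5, 2.12], [-1.47, 1.34], [0.16, 2.42], [-1.27, 4.41], [0.06, 2.06], [-2.6, 2.6]. Speed limits (rad/s): [2.22, 2.22, 2.79, 2.79, 3.14, 3.14, 3.14].

### API

Orientations are given as a unit quaternion [x, y, z, w].
In Python, from workcell import get_obs, camera, camera_params, hand_in gives the robot as it stands.
- The arm moves only by the tool carry_out, never from a script. Its argument "commands" is a list that holds one entry, the list of rows, each a list of 6 numbers: the shift along the tool's x, y, z in units of 40 mm (1.0 is 40 mm), then the turn, a rotation vector about the tool's x, y, z in units of 6 degrees (1.0 is 6 degrees). In form: [[[x, y, z, ax, ay, az], ...]]. A call has 1 to 20 rows; each row shifts and turns the commanded pose from where the row before left it, along the tool's axes as they then stand; what a row does not reach is not made up. A row lasts 1/12 s, in which the tool goes at most 41.7 mm and 7.16 degrees, less where a joint would pass 70% of its speed; a pose out of reach is approached as far as the arm can. A call is refused whole if a number of a shift passes 1 or a number of a turn 1, either way. A call with a gripper value outside its range is refused whole. "hand" is the closure, from -1 (fully open) to 1 (shut), set as the call begins (left out, the last holds). The fingers move at their own pace and stop on an object; "force" is the grip in N (left out, the last holds). Time passes only in rows, so rows that do not move let the fingers close. It gives the time, the measured TCP pose, the force, the opening and the grip force at its end, in the units of the state.
- get_obs(): the state, without advancing time (a new reading comes with each control period).
- camera(name): name is "scene" or "top"; returns the picture (400x640x3 uint8, red, green, blue); there is no depth.
- camera_params(name): a dict with "mtx" (3x3 intrinsics, pixels), "k1" (the pictures are not rectified: a ray, as slopes to the right and down, at radius r is drawn at 1 + k1 r^2 times it, then the intrinsics apply), "R" (3x3) and "t" (3): a world point X has camera coordinates R X + t. Camera axes: x right, y down, z forward; pixel columns grow to the right and rows downward; lengths in m; the calibration is good to about 2 mm. A picture is of the moment at which its call begins. camera_params takes no time and is no camera call.
- hand_in(): hands the job in; it is judged then, once.
The state is a dict: "clock": time; "joint_pos": joint angles; "joint_velocities": joint speeds; "tau": joint torques, N m; "position": TCP position; "ee_rot": TCP orientation; "ft_force": force on the tool from outside, world axes, zero at the start; "torque": the same for the moment, N m; "grip_width": opening from 0.0 (shut) to 1.0 (fully open); "grasp_force": force on a finger pad.
Only numpy, scipy, OpenCV 4.12 (cv2) and the standard library are available. Lean on these libraries where they do the work, as an engineer would, in place of code of your own. Each camera call takes 0.05 s, during which the arm holds its last target. There are 200 camera calls.

### The job

The order in the lidded cup is ready to collect. Push over the paddle of the flag that stands in front of that cup, all the way across its pin, so that it lies flat on the right-hand side with its tick face up; after that, press down the button of the counter bell to call the customer. Leave the other flag's paddle as it is, and do not pick up or shift the bell, the cups or the other things on the counter.

Things in the scene. Friction and masses are not known exactly. Their poses are not given: they have to be found in the camera images.
- cup_flag: Fixed flag, the lidded cup 150 mm behind it (own +y): wooden foot 100 x 80 x 10 mm, two steel cheeks (62 mm high, 76 mm over all) with a cross pin 55 mm above the counter. Origin: centre of the foot's underside. Own y runs along the pin, away from the robot; own -x (its left) is where the paddle lies at first, +x where it must end. A wire rest reaches 33 mm from the pin, just under the paddle.
- cup_flag_paddle (a joint): Its paddle's turn about the pin, rad: 0 = level on the left (-x) side, three-stud face up; pi/2 = straight up; pi = level on the right (+x) side, tick face up (end stop). Starts at 0 to 0.2. Paddle 52 mm wide along the pin, 6 mm thick, free edge 75 mm from the pin axis. Stiff hinge: it stays at any angle where it is left; about 1 N at 55 mm from the pin turns it.
- cup_flag_edge (a point): Middle of the free edge of that paddle (half-way through its thickness), 75 mm from the pin axis; it moves with the paddle. While the paddle is level on the left, the space under it from 33 to 75 mm off the pin is open, 42 mm high above the foot and 52 mm above the counter, so that a slanting fingertip can reach under it from the left.
- glass_flag: A second flag of the same make and size, with a glass tumbler 150 mm behind it; its axes and origin as for the first. The two flags may have changed places.
- glass_flag_paddle (a joint): Turn of the second flag's paddle, rad, with the same meaning; it starts between 0 and 0.2 and is to be left as it is.
- bell_top (a point): Centre of the top face of the counter bell's push button: button 12 mm in diameter, its top 50 mm above the counter, 12 mm above the steel dome, in the middle of the bell (74 mm across, 0.16 kg, loose).
- bell_button (a joint): Travel of the bell's button, m: 0 = up, 0.004 = fully down; a spring of 2 N/mm brings it back (8 N fully down). It counts as rung beyond 0.002.
- bell: The counter bell itself, standing loose behind and to the left of the two flags; origin at the centre of its underside.
- lidded_cup: Reusable cup with a lid and a band round it, 73 mm across, 100 mm high, loose, right behind its flag; origin at the centre of its underside.
- glass: Clear glass tumbler, 75 mm across, 109 mm high, loose, right behind the other flag; origin at the centre of its underside.
- stirrers: Black cup of wooden stirrers, 64 mm across, 142 mm high, loose bystander; origin at the centre of its underside.
- coin_jar: Glass tip jar with coins, 69 mm across, 92 mm high, loose bystander; origin at the centre of its underside.
- jug: Small steel milk jug, 80 x 74 x 76 mm, loose bystander near the tall display case that closes off the left end of the counter (y above about 0.45 m, keep the arm clear of it); origin at the centre of its underside.
- stamp: Small self-inking stamp, 28 x 36 x 60 mm, loose bystander; origin at the centre of its underside.
There are look-alikes about, which are no part of the job. Leave any blue look-alike of the bell alone.

How it is judged:
On the way, in this order (a step that is already met when the one before it is completed fails the run):
1. the lidded cup's paddle lies flat on the right-hand side (value of joint cup_flag_paddle above 2.95 rad), for 0.2 s.
2. the bell's button is pressed (value of joint bell_button above 0.002 m), for 0.02 s.
At the end, for the whole second after the job is handed in: The lidded cup's paddle is within 0.19 rad of its right-hand end stop; the other paddle is still down on the left (below 0.4 rad); the bell is upright, at rest, its button up; the bell, cup, glass and other loose things are within 30 mm of their starts (value of joint cup_flag_paddle above 2.95 rad and value of joint glass_flag_paddle below 0.4 rad and value of joint bell_button below 0.001 m and distance of bell from where it was at the start of the episode below 0.03 m and angle between bell's own z axis and vertical below 0.1 rad and linear speed of bell below 0.02 m/s and not (distance of lidded_cup from where it was at the start of the episode above 0.03 m) and not (distance of glass from where it was at the start of the episode above 0.03 m) and not (distance of stirrers from where it was at the start of the episode above 0.03 m) and not (distance of coin_jar from where it was at the start of the episode above 0.03 m) and not (distance of jug from where it was at the start of the episode above 0.03 m) and not (distance of stamp from where it was at the start of the episode above 0.03 m)); the robot touches nothing.
It fails at once if the bell is rung before the paddle is over (value of joint bell_button above 0.002 m and value of joint cup_flag_paddle below 2.9 rad).
It fails at once if the other flag's paddle is turned (value of joint glass_flag_paddle above 0.45 rad).
It fails at once if the bell is shifted by more than 30 mm or lifted (distance of bell from where it was at the start of the episode above 0.03 m or height (world z) of bell above 0.012 m).
It fails at once if the bell is struck or pressed with more than 60 N (contact force between the fingers and bell above 60 N).
It fails at once if a cup or another loose thing is shifted by more than 30 mm, lifted or tipped (distance of any of lidded_cup, glass, stirrers, coin_jar, jug, stamp from where it was at the start of the episode above 0.03 m or height (world z) of any of lidded_cup, glass, stirrers, coin_jar, jug, stamp above 0.015 m or angle between any of lidded_cup, glass, stirrers, coin_jar, jug, stamp's own z axis and vertical above 0.4 rad).
It also fails if it takes over 50 s, if anything falls off the work surface, if the arm or the gripper's body presses on something with over 40 N, if the wrist force passes 120 N, or if a joint passes its speed limit or range.

## Working session

There is one attempt and no reset: what is moved stays moved. The work goes in short steps, Python scripts to look and compute and a tool call to move; the robot and the scene stay as the last step left them, time stands still between calls to the robot, and variables do not carry over. Pictures are saved under pics/ and viewed, at most 10 in all, crops included, and the job is handed in when it is done.

Besides the shell and the picture viewer there is one more tool, called by a JSON object that holds its "name" and its "arguments", one argument or row to a line. carry_out: Moves the arm, as the interface text tells. Its arguments: {"type":"object","properties":{"commands":{"type":"array"},"hand":{"type":"number"},"force":{"type":"number"}},"required":["commands"]}

```bash
mkdir -p pics; python3 - <<'E'
from workcell import *
import cv2
for n in ("scene","top"):
    cv2.imwrite(f"pics/{n}0.png",camera(n)[:,:,::-1])
    p=camera_params(n); print(n,p)
o=get_obs(); print(o["clock"],o["position"],o["ee_rot"])
E
```

```text
scene {'mtx': array([[364.1721273 ,   0.        , 321.29212495],
       [  0.        , 364.1721273 , 202.46322116],
       [  0.        ,   0.        ,   1.        ]]), 'k1': 0.024370403327612932, 'R': array([[ 0.75710719, -0.65326084, -0.00624339],
       [-0.38034055, -0.43299137, -0.81722674],
       [ 0.5311589 ,  0.62110285, -0.57628247]]), 't': array([-0.45982783,  0.26452918,  0.93584452])}
top {'mtx': array([[397.39375141,   0.        , 319.47633891],
       [  0.        , 397.39375141, 198.5965725 ],
       [  0.        ,   0.        ,   1.        ]]), 'k1': -0.07516595463580099, 'R': array([[ 0.01802157, -0.99980966, -0.00747485],
       [-0.99685235, -0.01738998, -0.0773497 ],
       [ 0.07720499,  0.00884528, -0.996976  ]]), 't': array([0.00385719, 0.57337391, 1.16392131])}
0.1 [0.23618913 0.57828814 0.23060109] [ 1.92667819e-01  9.81263825e-01 -6.37864906e-04 -9.90279778e-05]
```

View pics/scene0.png

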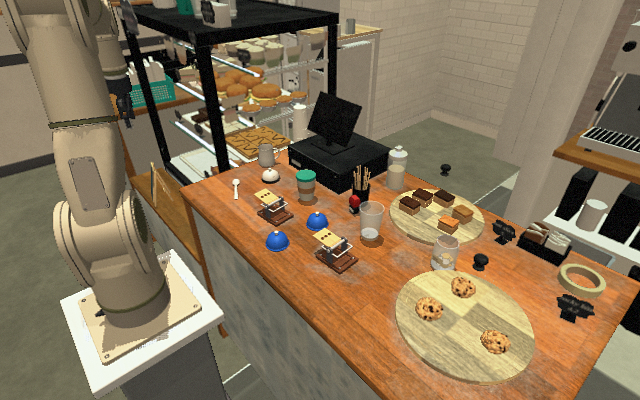

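View pics/top0.png

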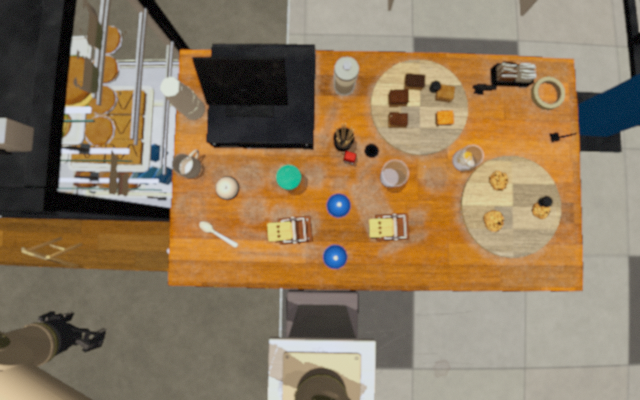

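The lidded cup (green lid) is at top pixel (288,178), and its flag is the left one at about (290,230). The glass flag is at (388,227), the steel bell at (227,187), and the blue look-alikes at (339,205) and (335,257). Next I'll zoom in on the flag and measure.

```bash
cat > h.py <<'E'
import numpy as np, cv2
from workcell import *
def ray(n,uv):
    p=camera_params(n); K=p["mtx"]; d=np.array([(uv[0]-K[0,2])/K[0,0],(uv[1]-K[1,2])/K[1,1]]); s=d.copy()
    for _ in range(20): s=d/(1+p["k1"]*(s@s))
    R=np.array(p["R"]); return -R.T@p["t"], R.T@np.r_[s,1]
def plane(n,uv,z):
    c,d=ray(n,uv); return c+d*(z-c[2])/d[2]
def tri(a,b):
    c,d=ray("top",a); e,f=ray("scene",b)
    s=np.linalg.lstsq(np.c_[d,-f],e-c,rcond=None)[0]; P,Q=c+s[0]*d,e+s[1]*f
    return (P+Q)/2,np.linalg.norm(P-Q)
E
python3 - <<'E'
from h import *
t=cv2.imread("pics/top0.png"); s=cv2.imread("pics/scene0.png")
a=cv2.resize(t[160:280,200:350],None,fx=5,fy=5,interpolation=cv2.INTER_CUBIC)[:600,:750]
b=cv2.resize(s[160:280,220:370],None,fx=5,fy=5,interpolation=cv2.INTER_CUBIC)
cv2.imwrite("pics/tc.png",a);cv2.imwrite("pics/sc.png",b)
E
```

```text
(no output)
```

View pics/tc.png

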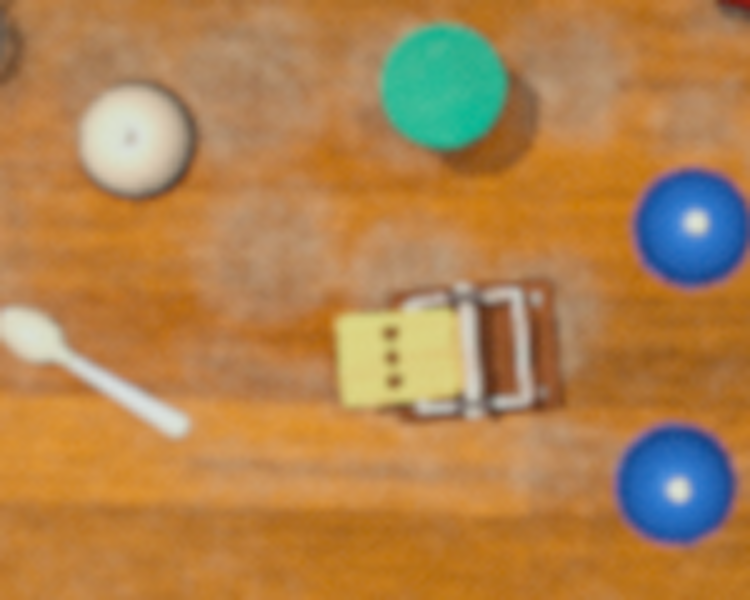

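View pics/sc.png

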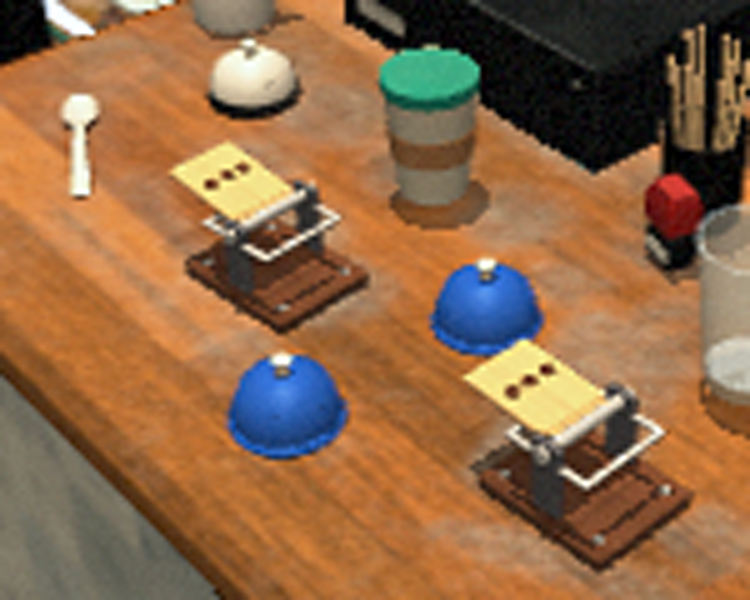

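The top crop shows the pin ends at (464,290) and (474,412), the paddle's free edge from (337,313) to (348,407), and the bell button at (130,137). In the scene crop the pin ends are at (307,190) and (231,228), the free edge runs from (172,172) to (226,143), and the button is at (249,47).

```bash
python3 - <<'E'
from h import *
np.set_printoptions(precision=4,suppress=True)
T=lambda x,y:np.array([x/5+200-.4,y/5+160-.4]); S=lambda x,y:np.array([x/5+220-.4,y/5+160-.4])
for n,a,b in [("pinfar",(464,290),(307,190)),("pinnear",(474,412),(231,228)),("edgefar",(337,313),(226,143)),("edgenear",(348,407),(172,172)),("bell",(130,137),(249,44)),("cuplid",(444,86),(430,70)),]:
    print(n,*tri(T(*a),S(*b)))
print("pinfar z55",plane("top",T(464,290),.055),plane("top",T(474,412),.055),"bell z50",plane("top",T(130,137),.05),plane("scene",S(249,42),.05))
print("cup",plane("top",T(444,86),.1))
for n,a in [("stirr",(344,138)),("stamp",(350,157)),("glass",(395,174)),("jug",(187,163)),("gflag",(402,227))]: print(n,plane("top",a,.06))
from scipy.spatial.transform import Rotation as R
print(R.from_quat(get_obs()["ee_rot"]).as_matrix())
E
```

```text
pinfar [0.5116 0.0926 0.0569] 0.005943572432977534
pinnear [0.4431 0.0839 0.0621] 0.00254682410894393
edgefar [0.4962 0.1649 0.0661] 0.007267596939137268
edgenear [0.4446 0.1555 0.0693] 0.003022009947765716
bell [0.5982 0.2912 0.0517] 0.004963666005448523
cuplid [0.6256 0.1022 0.102 ] 0.00262795677276982
pinfar z55 [0.5142 0.0911 0.055 ] [0.444  0.0837 0.055 ] bell z50 [0.6004 0.2903 0.05  ] [0.5996 0.298  0.05  ]
cup [0.627  0.1016 0.1   ]
stirr [ 0.7495 -0.0549  0.06  ]
stamp [ 0.6934 -0.0731  0.06  ]
glass [ 0.6459 -0.2046  0.06  ]
jug [0.6686 0.4056 0.06  ]
gflag [ 0.4924 -0.2254  0.06  ]
[[-0.9258  0.3781 -0.0004]
 [ 0.3781  0.9258 -0.0012]
 [-0.0001 -0.0013 -1.    ]]
```

{"name": "carry_out", "arguments": {
  "commands": [
    [[0, 0, 0, 0, 0, -0.97], [0, 0, 0, 0, 0, -0.97], [0, 0, 0, 0, 0, -0.97], [0, 0, 0, 0, 0, -0.97], [0, 0, 0, 0, 0, -0.97], [-0.38, -0.8, 0.05, 0, 0, 0], [-0.38, -0.8, 0.05, 0, 0, 0], [-0.38, -0.8, 0.05, 0, 0, 0], [-0.38, -0.8, 0.05, 0, 0, 0], [-0.38, -0.8, 0.05, 0, 0, 0], [-0.38, -0.8, 0.05, 0, 0, 0], [-0.38, -0.8, 0.05, 0, 0, 0], [-0.38, -0.8, 0.05, 0, 0, 0], [-0.38, -0.8, 0.05, 0, 0, 0], [-0.38, -0.8, 0.05, 0, 0, 0], [-0.38, -0.8, 0.05, 0, 0, 0], [-0.38, -0.8, 0.05, 0, 0, 0], [0, 0, 0, 0, 0, 0], [0, 0, 0, 0, 0, 0]]
  ],
  "hand": 1,
  "force": 20
}}

```text
clock: 1.68
position: [0.4642, 0.2172, 0.207]
ee_rot: [-0.058, 0.998, -0.0, -0.0]
ft_force: [-0.7, -0.1, -0.6]
grip_width: 0.001
grasp_force: 0.0
```

{"name": "carry_out", "arguments": {
  "commands": [
    [[0, 0, 0, 1, 0, 0], [0, 0, 0, 1, 0, 0], [0, 0, 0, 1, 0, 0], [0, 0, 0, 1, 0, 0], [0, 0, 0, 1, 0, 0], [0, 0, 0, 1, 0, 0], [0, 0, 0, 1, 0, 0], [0, 0, 0, 0, 0, 0], [0, 0, 0, 0, 0, 0]]
  ]
}}

```text
clock: 2.43
position: [0.4623, 0.2211, 0.2058]
ee_rot: [-0.058, 0.932, -0.357, 0.021]
ft_force: [0.5, -0.7, -0.1]
grip_width: 0.002
grasp_force: 0.0
```

```bash
cat >> h.py <<'E'
from scipy.spatial.transform import Rotation as Rot
PIN=np.array([.479,.087,.055]); yaw=.12
P=np.array([np.cos(yaw),np.sin(yaw),0]); L=np.array([-np.sin(yaw),np.cos(yaw),0]); U=np.array([0,0,1.])
def flag(X): d=np.asarray(X)-PIN; return np.array([d@P,d@L,d[2]])*1000  # along pin, left, up mm
def want(a):
    a=np.radians(a); x=-P; z=-np.sin(a)*L-np.cos(a)*U; return np.c_[x,np.cross(z,x),z]
def rows(pts):  # pts: (along,left,up mm rel. pin, tilt deg), one row each
    o=get_obs(); X=np.array(o["position"]); R=Rot.from_quat(o["ee_rot"]).as_matrix()
    for a,l,u,t in pts:
        Y=PIN+(a*P+l*L+u*U)/1000; W=want(t)
        print(np.round(np.r_[R.T@(Y-X)/.04, np.degrees(Rot.from_matrix(R.T@W).as_rotvec())/6],2)); X,R=Y,W
E
python3 - <<'E'
from h import *
o=get_obs(); R=Rot.from_quat(o["ee_rot"]).as_matrix()
print(o["clock"],o["position"],flag(o["position"]),o["ft_force"],o["grip_width"]); print(R.round(3)); print(want(42).round(3))
cv2.imwrite("pics/s1.png",cv2.resize(camera("scene")[100:290,140:390,::-1],None,fx=3,fy=3,interpolation=cv2.INTER_CUBIC))
E
```

```text
2.4333 [0.46232749 0.22106127 0.20578067] [ -0.50384123 135.09309283 150.78066752] [ 0.46400894 -0.66379664 -0.13009572] 0.0024518396159978573
[[-0.992 -0.093  0.081]
 [-0.123  0.738 -0.664]
 [ 0.002 -0.668 -0.744]]
[[-0.993 -0.089  0.08 ]
 [-0.12   0.738 -0.664]
 [-0.    -0.669 -0.743]]
```

View pics/s1.png

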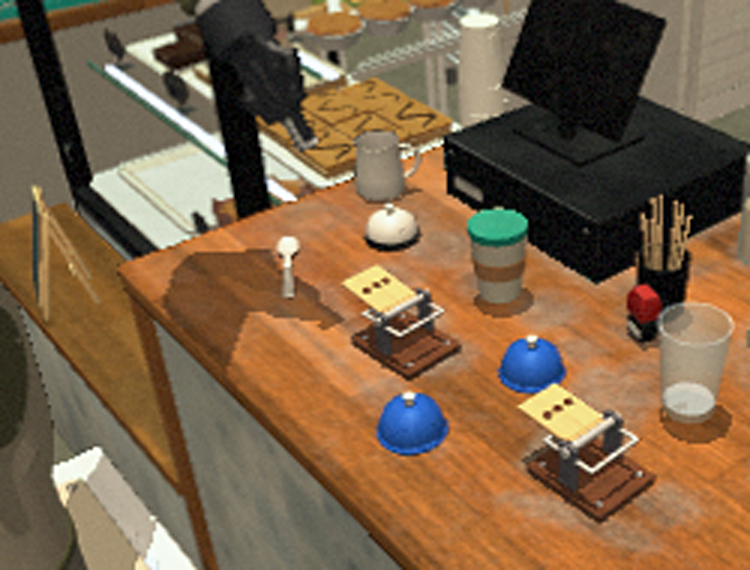

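The shut gripper shows at crop (300,140), slanted and above-left of the lidded cup's flag at (405,320), with clear space around it. Next I'll work out the rows for the reach under the paddle and the arc.

```bash
python3 - <<'E'
from h import *
pts=[(0,135-4*i,151-34.2*i,42) for i in range(1,6)]+[(0,115-12.2*i,-20,42) for i in range(1,5)]
rows(pts)
E
```

```text
[0.   0.53 0.7  0.02 0.   0.01]
[0.  0.5 0.7 0.  0.  0. ]
[0.  0.5 0.7 0.  0.  0. ]
[0.  0.5 0.7 0.  0.  0. ]
[-0.   0.5  0.7  0.   0.   0. ]
[ 0.   -0.23  0.2   0.    0.    0.  ]
[ 0.   -0.23  0.2   0.    0.    0.  ]
[ 0.   -0.23  0.2   0.    0.    0.  ]
[ 0.   -0.23  0.2   0.    0.    0.  ]
```

{"name": "carry_out", "arguments": {
  "commands": [
    [[0, 0.5, 0.7, 0, 0, 0], [0, 0.5, 0.7, 0, 0, 0], [0, 0.5, 0.7, 0, 0, 0], [0, 0.5, 0.7, 0, 0, 0], [0, 0.5, 0.7, 0, 0, 0], [0, 0, 0, 0, 0, 0], [0, -0.23, 0.2, 0, 0, 0], [0, -0.23, 0.2, 0, 0, 0], [0, -0.23, 0.2, 0, 0, 0], [0, -0.23, 0.2, 0, 0, 0], [0, 0, 0, 0, 0, 0], [0, 0, 0, 0, 0, 0]]
  ]
}}

```text
clock: 3.48
position: [0.472, 0.1509, 0.0383]
ee_rot: [-0.055, 0.932, -0.357, 0.022]
ft_force: [-0.3, -0.2, -0.5]
grip_width: -0.002
grasp_force: 0.0
```

```bash
python3 - <<'E'
from h import *
o=get_obs(); print(o["clock"],flag(o["position"]),o["ft_force"])
cv2.imwrite("pics/s2.png",cv2.resize(camera("scene")[160:260,220:340,::-1],None,fx=5,fy=5,interpolation=cv2.INTER_CUBIC))
# arc: tip centre behind paddle angle th (deg), tilt 42
h=12; t=42; e=np.array([-np.cos(np.radians(t)),np.sin(np.radians(t))]) # (left,up)
pts=[]
for th in range(15,186,10):
    a=np.radians(th); r=np.array([np.cos(a),np.sin(a)]); n=np.array([-np.sin(a),np.cos(a)])
    c=55*r+n*(-3-h*abs(e@n)) if th>=45 else None
    if c is None:   # keep face 42deg arc: corner on circle r=56
        f=np.radians(-12+(th-15)*1.6); c=56*np.array([np.cos(f),np.sin(f)])-h*e
    pts.append((0,*c,t))
for p in pts: print(np.round(p,0),end=" ")
print(); rows(pts)
E
```

```text
3.4833 [  0.68811933  64.24474026 -16.74775904] [-0.33260649 -0.22278645 -0.52915596]
[  0.  64. -20.  42.] [ 0. 65. -4. 42.] [ 0. 62. 11. 42.] [ 0. 49. 28. 42.] [ 0. 44. 37. 42.] [ 0. 36. 44. 42.] [ 0. 27. 50. 42.] [ 0. 17. 54. 42.] [ 0.  6. 56. 42.] [ 0. -5. 56. 42.] [  0. -16.  53.  42.] [  0. -27.  48.  42.] [  0. -36.  41.  42.] [  0. -42.  35.  42.] [  0. -47.  29.  42.] [  0. -51.  22.  42.] [  0. -54.  15.  42.] [  0. -56.   7.  42.] 
[ 0.02  0.02  0.07  0.01  0.   -0.01]
[-0.   -0.24 -0.31  0.    0.    0.  ]
[ 0.   -0.32 -0.23  0.    0.    0.  ]
[-0.   -0.51 -0.12  0.    0.    0.  ]
[ 0.   -0.24 -0.06  0.    0.    0.  ]
[-0.   -0.26 -0.01  0.    0.    0.  ]
[-0.   -0.26  0.04  0.    0.    0.  ]
[ 0.   -0.26  0.09  0.    0.    0.  ]
[ 0.   -0.24  0.15  0.    0.    0.  ]
[-0.   -0.21  0.19  0.    0.    0.  ]
[ 0.   -0.17  0.23  0.    0.    0.  ]
[ 0.   -0.12  0.27  0.    0.    0.  ]
[-0.   -0.06  0.29  0.    0.    0.  ]
[ 0.   -0.01  0.22  0.    0.    0.  ]
[-0.    0.02  0.19  0.    0.    0.  ]
[0.   0.04 0.19 0.   0.   0.  ]
[-0.    0.07  0.19  0.    0.    0.  ]
[0.   0.1  0.18 0.   0.   0.  ]
```

View pics/s2.png

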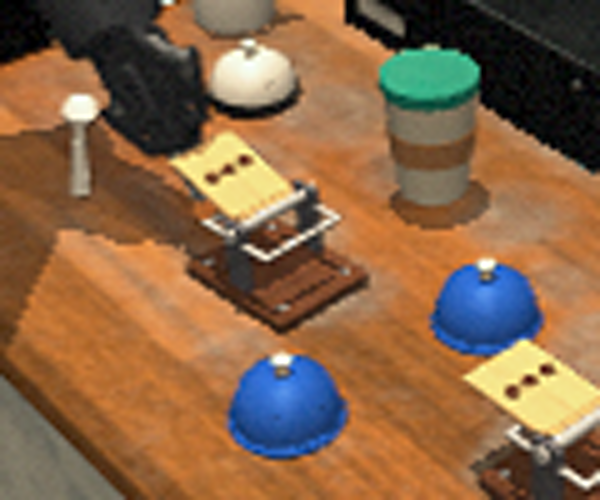

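The finger is under the paddle: the free edge at crop (200,150) rests near the shaft at (190,180). I'll run the arc to vertical first.

{"name": "carry_out", "arguments": {
  "commands": [
    [[0, -0.22, -0.27, 0, 0, 0], [0, -0.32, -0.23, 0, 0, 0], [0, -0.25, -0.06, 0, 0, 0], [0, -0.26, -0.06, 0, 0, 0], [0, -0.24, -0.06, 0, 0, 0], [0, -0.26, -0.01, 0, 0, 0], [0, -0.26, 0.04, 0, 0, 0], [0, -0.26, 0.09, 0, 0, 0], [0, -0.24, 0.15, 0, 0, 0], [0, 0, 0, 0, 0, 0]]
  ]
}}

```text
clock: 4.37
position: [0.4787, 0.0912, 0.1118]
ee_rot: [-0.054, 0.932, -0.358, 0.021]
ft_force: [-0.1, 0.4, -0.1]
grip_width: 0.001
grasp_force: 0.0
```

```bash
python3 - <<'E'
from h import *
o=get_obs(); print(o["clock"],flag(o["position"]),o["ft_force"])
cv2.imwrite("pics/s3.png",cv2.resize(camera("scene")[160:260,220:340,::-1],None,fx=5,fy=5,interpolation=cv2.INTER_CUBIC))
E
```

```text
4.3667 [ 0.19760302  4.20170782 56.76746993] [-0.102984    0.41180347 -0.14181335]
```

View pics/s3.png

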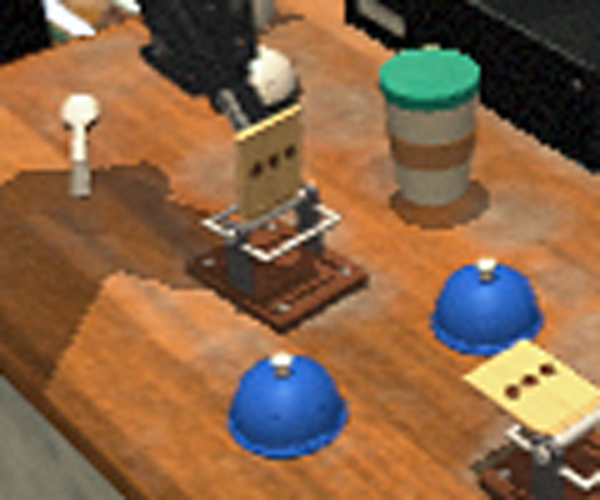

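The paddle stands upright, its top edge at crop (270,120), with the finger behind it. I'll push it on over and press down, then lift off.

{"name": "carry_out", "arguments": {
  "commands": [
    [[0, -0.21, 0.19, 0, 0, 0], [0, -0.17, 0.23, 0, 0, 0], [0, -0.12, 0.27, 0, 0, 0], [0, -0.06, 0.29, 0, 0, 0], [0, -0.01, 0.22, 0, 0, 0], [0, 0.02, 0.19, 0, 0, 0], [0, 0.04, 0.19, 0, 0, 0], [0, 0.07, 0.19, 0, 0, 0], [0, 0.08, 0.12, 0, 0, 0], [0, 0, 0, 0, 0, 0], [0, 0, 0, 0, 0, 0], [0, 0, 0, 0, 0, 0]]
  ]
}}

```text
clock: 5.42
position: [0.486, 0.0339, 0.0647]
ee_rot: [-0.056, 0.932, -0.358, 0.022]
ft_force: [0.1, 0.7, 1.2]
grip_width: -0.003
grasp_force: 0.0
```

```bash
python3 - <<'E'
from h import *
o=get_obs(); print(o["clock"],flag(o["position"]),o["ft_force"])
cv2.imwrite("pics/s4.png",cv2.resize(camera("scene")[160:260,220:340,::-1],None,fx=5,fy=5,interpolation=cv2.INTER_CUBIC))
E
```

```text
5.4167 [  0.59171988 -53.5409966    9.74182433] [0.05916189 0.65363366 1.21723327]
```

View pics/s4.png

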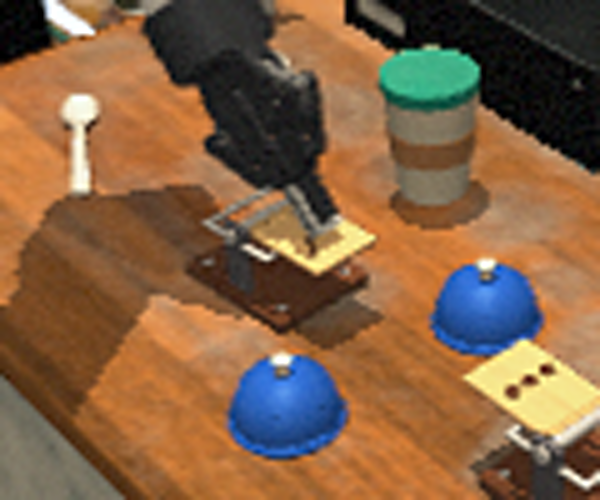

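The paddle is over on the right, nearly flat, with the fingertip on its tick face at crop (320,230). I'll press a few mm more to reach the stop.

{"name": "carry_out", "arguments": {
  "commands": [
    [[0, 0.05, 0.056, 0, 0, 0], [0, 0, 0, 0, 0, 0], [0, 0, 0, 0, 0, 0]]
  ]
}}

```text
clock: 5.72
position: [0.4863, 0.0339, 0.0621]
ee_rot: [-0.056, 0.932, -0.358, 0.022]
ft_force: [0.1, 0.7, 3.8]
grip_width: 0.0
grasp_force: 2.1
```

{"name": "carry_out", "arguments": {
  "commands": [
    [[0, 0.05, 0.056, 0, 0, 0], [0, 0, 0, 0, 0, 0], [0, 0, 0, 0, 0, 0]]
  ]
}}

```text
clock: 5.97
position: [0.4866, 0.034, 0.0608]
ee_rot: [-0.056, 0.932, -0.358, 0.022]
ft_force: [-6.9, 4.8, 24.6]
grip_width: -0.001
grasp_force: 12.1
```

The force of 24.6 N shows the paddle is on its end stop. I'll lift off, level the tool, and travel to above the bell.

{"name": "carry_out", "arguments": {
  "commands": [
    [[0, -0.5, -0.56, 0, 0, 0], [0, -0.5, -0.56, 0, 0, 0], [0, -0.5, -0.56, 0, 0, 0], [0, -0.5, -0.56, 0, 0, 0], [0, 0, 0, -1, 0, 0], [0, 0, 0, -1, 0, 0], [0, 0, 0, -1, 0, 0], [0, 0, 0, -1, 0, 0], [0, 0, 0, -1, 0, 0], [0, 0, 0, -1, 0, 0], [0, 0, 0, -1, 0, 0], [0, 0, 0, 0, 0, 0]]
  ]
}}

```text
clock: 6.97
position: [0.4864, 0.0301, 0.1796]
ee_rot: [-0.056, 0.998, 0.003, 0.001]
ft_force: [-0.1, -1.6, -0.2]
grip_width: 0.001
grasp_force: 0.0
```

{"name": "carry_out", "arguments": {
  "commands": [
    [[-0.45, 0.76, 0, 0, 0, 0], [-0.45, 0.76, 0, 0, 0, 0], [-0.45, 0.76, 0, 0, 0, 0], [-0.45, 0.76, 0, 0, 0, 0], [-0.45, 0.76, 0, 0, 0, 0], [-0.45, 0.76, 0, 0, 0, 0], [-0.45, 0.76, 0, 0, 0, 0], [-0.45, 0.76, 0, 0, 0, 0], [0, 0, 0.8, 0, 0, 0], [0, 0, 0.8, 0, 0, 0], [0, 0, 0.4, 0, 0, 0], [0, 0, 0, 0, 0, 0], [0, 0, 0, 0, 0, 0]]
  ]
}}

```text
clock: 8.05
position: [0.5988, 0.2929, 0.0981]
ee_rot: [-0.06, 0.998, -0.001, -0.001]
ft_force: [0.4, -0.2, 0.5]
grip_width: 0.005
grasp_force: 0.0
```

```bash
python3 - <<'E'
from h import *
o=get_obs(); R=Rot.from_quat(o["ee_rot"]).as_matrix(); X=np.array(o["position"])
print(o["clock"],X,R[:,2],"shift to bell above 70mm:",R.T@(np.array([.5995,.292,.07])-X)/.04,o["ft_force"])
t=cv2.resize(camera("top")[160:260,200:340,::-1],None,fx=3,fy=3); s=cv2.resize(camera("scene")[130:230,220:360,::-1],None,fx=5,fy=5,interpolation=cv2.INTER_CUBIC)
cv2.imwrite("pics/s5.png",s)
E
```

```text
8.05 [0.59881295 0.29287617 0.09805642] [-0.00164392 -0.00156979 -0.99999742] shift to bell above 70mm: [-0.01569273 -0.02285775  0.70141488] [ 0.44874782 -0.20340296  0.48006382]
```

View pics/s5.png

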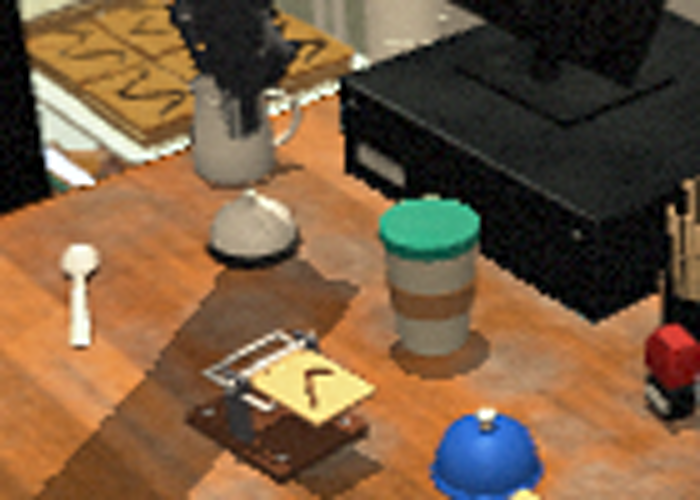

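The paddle lies flat with its tick face up at crop (315,385). The fingertip at (243,135) is above the bell button at (250,197). I'll lower it in small steps.

{"name": "carry_out", "arguments": {
  "commands": [
    [[0, 0, 0.5, 0, 0, 0], [0, 0, 0.4, 0, 0, 0], [0, 0, 0, 0, 0, 0], [0, 0, 0.1, 0, 0, 0], [0, 0, 0.1, 0, 0, 0], [0, 0, 0, 0, 0, 0], [0, 0, 0, 0, 0, 0]]
  ]
}}

```text
clock: 8.73
position: [0.6, 0.2929, 0.0557]
ee_rot: [-0.06, 0.998, 0.0, 0.001]
ft_force: [-0.8, -0.2, 0.4]
grip_width: 0.0
grasp_force: 0.0
```

{"name": "carry_out", "arguments": {
  "commands": [
    [[0, 0, 0.05, 0, 0, 0], [0, 0, 0.05, 0, 0, 0], [0, 0, 0, 0, 0, 0], [0, 0, 0, 0, 0, 0]]
  ]
}}

```text
clock: 9.07
position: [0.5995, 0.2927, 0.0507]
ee_rot: [-0.06, 0.998, 0.0, -0.0]
ft_force: [0.6, 0.1, 0.6]
grip_width: -0.002
grasp_force: 0.0
```

{"name": "carry_out", "arguments": {
  "commands": [
    [[0, 0, 0.05, 0, 0, 0], [0, 0, 0, 0, 0, 0], [0, 0, 0, 0, 0, 0]]
  ]
}}

```text
clock: 9.32
position: [0.5998, 0.2927, 0.049]
ee_rot: [-0.06, 0.998, 0.0, 0.0]
ft_force: [0.2, 0.0, 1.5]
grip_width: 0.003
grasp_force: 0.8
```

{"name": "carry_out", "arguments": {
  "commands": [
    [[0, 0, 0.04, 0, 0, 0], [0, 0, 0, 0, 0, 0], [0, 0, 0, 0, 0, 0]]
  ]
}}

```text
clock: 9.57
position: [0.5999, 0.2928, 0.0475]
ee_rot: [-0.06, 0.998, 0.0, 0.0]
ft_force: [-0.2, 0.6, 4.7]
grip_width: 0.0
grasp_force: 2.1
```

{"name": "carry_out", "arguments": {
  "commands": [
    [[0, 0, 0.03, 0, 0, 0], [0, 0, 0, 0, 0, 0], [0, 0, 0, 0, 0, 0]]
  ]
}}

```text
clock: 9.82
position: [0.5999, 0.2928, 0.0465]
ee_rot: [-0.06, 0.998, 0.0, 0.0]
ft_force: [-0.5, -0.3, 5.7]
grip_width: -0.004
grasp_force: 3.2
```

{"name": "carry_out", "arguments": {
  "commands": [
    [[0, 0, -0.2, 0, 0, 0], [0, 0, -0.5, 0, 0, 0], [0, 0, -0.8, 0, 0, 0], [0, 0, -0.8, 0, 0, 0], [0, 0, -0.8, 0, 0, 0], [0, 0, 0, 0, 0, 0], [0, 0, 0, 0, 0, 0]]
  ]
}}

```text
clock: 10.4
position: [0.6004, 0.293, 0.1723]
ee_rot: [-0.06, 0.998, 0.001, 0.002]
ft_force: [0.9, -0.8, -0.5]
grip_width: 0.0
grasp_force: 0.0
```

```bash
python3 - <<'E'
from h import *
o=get_obs(); print(o["clock"],o["position"],o["ft_force"])
cv2.imwrite("pics/s6.png",cv2.resize(camera("scene")[130:250,220:380,::-1],None,fx=4,fy=4,interpolation=cv2.INTER_CUBIC))
E
```

```text
10.4 [0.60043011 0.29304958 0.17229792] [ 0.91222002 -0.75173669 -0.47984609]
```

View pics/s6.png

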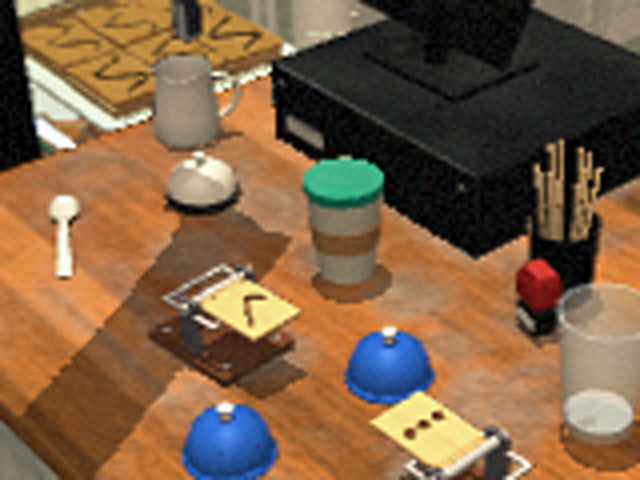

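The tick is up at crop (255,305), the bell is in place at (203,185) and the other paddle is unchanged at (430,425). The button went down about 3 mm (5.7 N at 2 N/mm).

```bash
python3 -c "from workcell import *; print(hand_in())"
```

```text
the job is handed in; nothing more can be done
None
```

I turned the lidded cup's paddle flat onto its right-hand stop, tick face up, then pressed the steel bell about 3 mm; the last picture showed the other paddle and the bell in place, and I handed the job in (no verdict was returned).

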